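# Line up the oil samples from light to dark

### The arm

A 7-joint arm with a two-finger parallel gripper is mounted at the origin on the work surface. World frame = base frame: x ahead of the robot, y to its left, z up, the work surface at z = 0. Lengths are in m, angles in degrees, forces in N, time in s.
With the tool pointing down it reaches from about 0.425 to 0.875 m from the base axis. Payload 4.7 kg.
Tool frame: the origin (TCP) lies between the finger pads; the fingertips stand 8 mm ahead of it and the grasp point (between the pads) lies 11 mm behind it; x points along the fingers, z is the direction in which the jaws open and shut, and the axes are right-handed (so a half turn about x gives the same grasp; the last joint's range is limited). The gripper opens to 87 mm and grips with 3 to 60 N. Pads are 19 mm wide; open, the fingers measure 117 mm over their backs; the gripper's body (75 mm by 190 mm) begins 51 mm behind the grasp point.
Start: joints at [64.521, 18.392, -4.016, 83.108, 1.295, 78.541, -3.26], TCP at [0.288, -0.583, 0.231] pointing down, gripper open.
Joint ranges: [-163.93, 163.93], [-17.29, 119.83], [-79.2, 71.16], [3.27, 140.29], [-89.18, 269.18], [5.43, 117.66], [-154.24, 154.24]. Speed limits (degrees/s): [147.25, 147.25, 180, 180, 180, 180, 180].

### API

Orientations are given as [roll, pitch, yaw] about the fixed x, y, z axes, in that order (R = Rz(yaw) Ry(pitch) Rx(roll)).
In Python, from cell import telemetry, vision, sign_off gives the robot as it stands. The module is installed in compiled form; this text tells all that it offers.
- The arm moves only by the tool drive_tool, never from a script. Its arguments are lists of equal length, an entry for each row: "offset": the shift along the tool's x, y, z in m, a list of three; "angular": the turn, a rotation vector about the tool's x, y, z in rad, a list of three. A call has 1 to 10 rows; each row is the pose to reach, as a shift and turn from the pose measured when the call began, along the tool's axes at that moment; what a row does not reach only later rows make up. A row lasts 1/8 s, in which the tool goes at most 62.5 mm and 10.7 degrees, less where a joint would pass 70% of its speed; a pose out of reach is approached as far as the arm can. A call with a gripper value outside its range is refused whole. "fingers" is the closure, from -1 (fully open) to 1 (shut), set as the call begins (left out, the last holds). The fingers move at their own pace and stop on an object; "squeeze" is the grip in N (left out, the last holds). Time passes only in rows, so rows that repeat a pose let the fingers close. It gives the time, the measured TCP pose, the force and the opening at its end, in the units of the state.
- telemetry.get_obs(): the state, without advancing time (a new reading comes with each control period).
- vision.read_camera(name): name is "side" or "top"; returns a dict with "pixels" (400x640x3 uint8, red, green, blue), "intrinsics" (3x3 intrinsics, pixels), "world_from_camera" (4x4, takes a point from camera to world coordinates). Camera axes: x right, y up, looking along -z (the intrinsics and any distortion apply to the point x, -y, -z); pixel columns grow to the right and rows downward; lengths in m; the calibration is good to about 2 mm. A picture is of the moment at which its call begins. There is no depth.
- sign_off(): hands the job in, once; it reports no verdict.
The state is a dict: "time_s": time; "qpos": joint angles; "joint_velocities": joint speeds; "effort": joint torques, N m; "tool_pos": TCP position; "tool_rot": TCP orientation; "force": force on the tool from outside, world axes, zero at the start; "wrist_torque": the same for the moment, N m; "grip_width": finger opening in m.
Only numpy, scipy, OpenCV 4.12 (cv2) and the standard library are available. Lean on these libraries where they do the work, as an engineer would, in place of code of your own. Each camera call takes 0.05 s, during which the arm holds its last target.

### The job

Line up the four oil sample bottles by shade on the blue marks of the grey rail, one bottle standing upright in the middle of each mark: the lightest on the mark next to the white tile, then darker step by step to the darkest next to the black tile. Keep the bottles upright and set them down gently, do not drop or topple any, and leave the blue mug standing where it is.

Things in the scene. Friction and masses are not known exactly. Their poses are not given: they have to be found in the camera images.
- bottle_straw: Loose closed sample bottle, pale straw-yellow (the lightest): an upright cylinder 46 mm in diameter and 94 mm tall, about 0.11 kg, with a ribbed white screw cap 47 mm in diameter over its top 24 mm (60 to 70 mm above the base it narrows to a 38 mm neck) and a round window of its own shade, 35 mm across, in the top of the cap. Stands upright on the desk at the start. Origin: centre of the underside; z up along the bottle.
- bottle_amber: Loose closed sample bottle, orange-amber (second lightest): an upright cylinder 46 mm in diameter and 94 mm tall, about 0.11 kg, with a ribbed white screw cap 47 mm in diameter over its top 24 mm (60 to 70 mm above the base it narrows to a 38 mm neck) and a round window of its own shade, 35 mm across, in the top of the cap. Stands upright on the desk at the start. Origin: centre of the underside; z up along the bottle.
- bottle_russet: Loose closed sample bottle, dark red-brown (second darkest): an upright cylinder 46 mm in diameter and 94 mm tall, about 0.11 kg, with a ribbed white screw cap 47 mm in diameter over its top 24 mm (60 to 70 mm above the base it narrows to a 38 mm neck) and a round window of its own shade, 35 mm across, in the top of the cap. Stands upright on the desk at the start. Origin: centre of the underside; z up along the bottle.
- bottle_black: Loose closed sample bottle, near black (the darkest): an upright cylinder 46 mm in diameter and 94 mm tall, about 0.11 kg, with a ribbed white screw cap 47 mm in diameter over its top 24 mm (60 to 70 mm above the base it narrows to a 38 mm neck) and a round window of its own shade, 35 mm across, in the top of the cap. Stands upright on the desk at the start. Origin: centre of the underside; z up along the bottle.
- mark_1: Fixed pale-blue square card, 60 x 60 mm and 2 mm thick, with a thin dark ring in its middle, lying on a grey rail 72 mm wide, 420 mm long and 10 mm high; four such marks stand in a straight row along the rail, 85 mm apart, mark_1 to mark_4 in order (an end mark). Origin: centre of the card's underside (10 mm above the desk); bottles stand on its upper face, 2 mm higher. y runs along the row from mark_1 towards mark_4, x across it, z up.
- mark_2: Fixed pale-blue square card, 60 x 60 mm and 2 mm thick, with a thin dark ring in its middle, lying on a grey rail 72 mm wide, 420 mm long and 10 mm high; four such marks stand in a straight row along the rail, 85 mm apart, mark_1 to mark_4 in order (second mark, next to mark_1). Origin: centre of the card's underside (10 mm above the desk); bottles stand on its upper face, 2 mm higher. y runs along the row from mark_1 towards mark_4, x across it, z up.
- mark_3: Fixed pale-blue square card, 60 x 60 mm and 2 mm thick, with a thin dark ring in its middle, lying on a grey rail 72 mm wide, 420 mm long and 10 mm high; four such marks stand in a straight row along the rail, 85 mm apart, mark_1 to mark_4 in order (third mark, next to mark_4). Origin: centre of the card's underside (10 mm above the desk); bottles stand on its upper face, 2 mm higher. y runs along the row from mark_1 towards mark_4, x across it, z up.
- mark_4: Fixed pale-blue square card, 60 x 60 mm and 2 mm thick, with a thin dark ring in its middle, lying on a grey rail 72 mm wide, 420 mm long and 10 mm high; four such marks stand in a straight row along the rail, 85 mm apart, mark_1 to mark_4 in order (the other end mark). Origin: centre of the card's underside (10 mm above the desk); bottles stand on its upper face, 2 mm higher. y runs along the row from mark_1 towards mark_4, x across it, z up.
- white_tile: Fixed white tile, 36 x 30 x 6 mm, on one end of the rail, 60.5 mm beyond an end mark; it tells the light end of the row (at the other end a like black tile tells the dark end). It may be at either the mark_1 or the mark_4 end. Origin: centre of its underside.
- mug: Loose open blue mug, 74 mm in diameter and 85 mm tall, 0.3 kg, with a handle that points roughly away from the robot, standing among the bottles. To be left alone. Origin: centre of its underside.
Things that resemble listed ones, but are neither listed nor needed, are in the scene too. What is shaped like the bottle_russet but pink or turquoise is not meant.

How it is judged (in metres and radians):
At the end, for the whole second after the job is handed in: Counting from the white tile, the straw, amber, red-brown and black bottles stand on the four marks in this order, each released, at rest, upright within 0.1 rad, on the card (underside 7 to 18 mm above the desk) and with its centre within 13 mm of the mark's centre (((horizontal distance between mark_1 and white_tile below 0.12 m and horizontal distance between bottle_straw and mark_1 below 0.013 m and horizontal distance between bottle_amber and mark_2 below 0.013 m and horizontal distance between bottle_russet and mark_3 below 0.013 m and horizontal distance between bottle_black and mark_4 below 0.013 m) or (horizontal distance between mark_4 and white_tile below 0.12 m and horizontal distance between bottle_straw and mark_4 below 0.013 m and horizontal distance between bottle_amber and mark_3 below 0.013 m and horizontal distance between bottle_russet and mark_2 below 0.013 m and horizontal distance between bottle_black and mark_1 below 0.013 m)) and angle between each of bottle_straw, bottle_amber, bottle_russet, bottle_black's own z axis and vertical below 0.1 rad and height (world z) of bottle_straw between 0.007 and 0.018 m and linear speed of each of bottle_straw, bottle_amber, bottle_russet, bottle_black below 0.02 m/s and angular speed of each of bottle_straw, bottle_amber, bottle_russet, bottle_black below 0.2 rad/s and height (world z) of bottle_amber between 0.007 and 0.018 m and height (world z) of bottle_russet between 0.007 and 0.018 m and height (world z) of bottle_black between 0.007 and 0.018 m); the robot touches nothing.
It fails at once if a sample bottle is tipped over (more than 40 degrees) (angle between any of bottle_straw, bottle_amber, bottle_russet, bottle_black's own z axis and vertical above 0.7 rad).
It fails at once if a sample bottle is dropped or thrown (moving faster than 0.65 m/s while its underside is less than 30 mm above the desk) ((height (world z) of bottle_straw below 0.03 m and linear speed of bottle_straw above 0.65 m/s) or (height (world z) of bottle_amber below 0.03 m and linear speed of bottle_amber above 0.65 m/s) or (height (world z) of bottle_russet below 0.03 m and linear speed of bottle_russet above 0.65 m/s) or (height (world z) of bottle_black below 0.03 m and linear speed of bottle_black above 0.65 m/s)).
It fails at once if the mug is pushed more than 25 mm or tipped (distance of mug from where it was at the start of the episode above 0.025 m or angle between mug's own z axis and vertical above 0.3 rad).
It also fails if it takes over 112 s, if anything falls off the work surface, if the arm or the gripper's body presses on something with over 40 N, if the wrist force passes 120 N, or if a joint passes its speed limit or range.

## Working session

There is one attempt and no reset: what is moved stays moved. The work goes in short steps, Python scripts to look and compute and a tool call to move; the robot and the scene stay as the last step left them, time stands still between calls to the robot, and variables do not carry over. Pictures are saved under pics/ and viewed, and the job is handed in when it is done.

Besides the shell and the picture viewer there is one more tool, called after "Emit:" as name(argument=value, ...) on one line, values as JSON. drive_tool: Moves the arm, as the interface text tells. Its arguments: {"type":"object","properties":{"offset":{"type":"array"},"angular":{"type":"array"},"fingers":{"type":"number"},"squeeze":{"type":"number"}},"required":["offset","angular"]}

```bash
mkdir -p pics
python3 - <<'E'
from cell import telemetry, vision
import cv2,numpy as np
print(telemetry.get_obs())
for n in("side","top"):
    d=vision.read_camera(n); cv2.imwrite(f"pics/{n}0.png",d["pixels"][:,:,::-1]); print(n,d["intrinsics"].tolist(),d["world_from_camera"].round(4).tolist(),d.keys())
E
```

```text
{'time_s': 0.0, 'qpos': array([64.5211145 , 18.43907613, -4.01649908, 83.17636229,  1.29527265,
       78.53912156, -3.25820128]), 'joint_velocities': array([-0.08272191, -0.03367062, -0.00552397,  0.01930386, -0.06044553,
       -0.05320014, -0.02150129]), 'effort': array([-2.26180719e-04, -4.91297507e+01, -4.03852863e-01, -3.12527633e+01,
       -6.39656908e-02,  4.35798825e-02,  1.73731723e-04]), 'tool_pos': array([ 0.28758508, -0.58231612,  0.22944864]), 'tool_rot': array([-177.01361787,   89.89055397,  119.27782096]), 'force': array([-0.59555227,  0.21589597,  0.6530593 ]), 'wrist_torque': array([ 0.02239084, -0.04033868, -0.00607444]), 'grip_width': 0.08662603475576695}
side [[442.7280164714753, 0.0, 314.82985491020736], [0.0, 442.7280164714753, 193.86453912464557], [0.0, 0.0, 1.0]] [[-0.9367, 0.2006, -0.2871, 0.2847], [-0.3501, -0.5588, 0.7518, 0.8193], [-0.0096, 0.8047, 0.5936, 0.7036], [0.0, 0.0, 0.0, 1.0]] dict_keys(['pixels', 'intrinsics', 'world_from_camera'])
top [[481.3083277115052, 0.0, 318.18006583827383], [0.0, 481.3083277115052, 195.22263543911717], [0.0, 0.0, 1.0]] [[-0.0124, 0.9982, -0.0587, 0.5667], [-0.9999, -0.0127, -0.0047, -0.0059], [-0.0055, 0.0587, 0.9983, 0.9488], [0.0, 0.0, 0.0, 1.0]] dict_keys(['pixels', 'intrinsics', 'world_from_camera'])
```

View pics/top0.png

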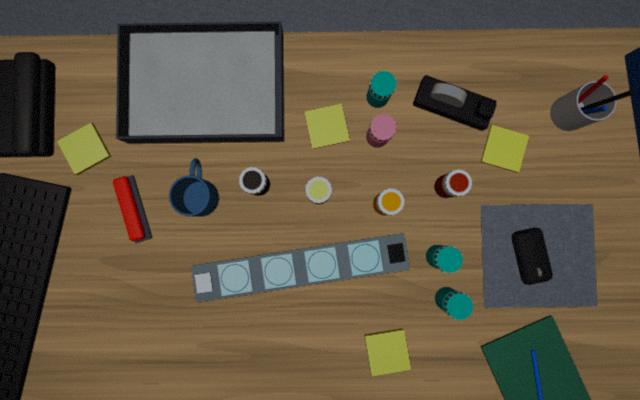

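View pics/side0.png

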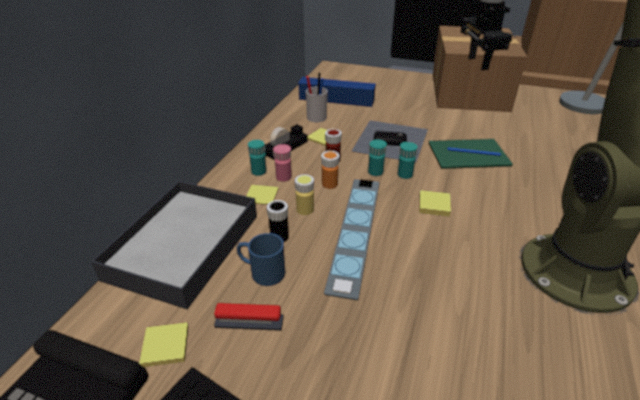

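```bash
cat > h.py <<'E'
from cell import telemetry, vision
import cv2,numpy as np
from scipy.spatial.transform import Rotation as Ro
def ray(d,u,v,z):
    K=d["intrinsics"];T=d["world_from_camera"]
    p=np.linalg.solve(K,[u,v,1]);w=T[:3,:3]@(p*[1,-1,-1]);o=T[:3,3]
    return o+w*(z-o[2])/w[2]
def proj(d,P):
    T=d["world_from_camera"];c=T[:3,:3].T@(np.asarray(P)-T[:3,3]);c=c*[1,-1,-1]
    q=d["intrinsics"]@c;return q[:2]/q[2]
def R(yaw):  # tool x down, z (jaw) horizontal at world angle yaw deg
    a=np.radians(yaw);z=np.array([np.cos(a),np.sin(a),0]);x=np.array([0,0,-1.]);return np.stack([x,np.cross(z,x),z],1)
def plan(pos,yaw,o=None):
    o=o or telemetry.get_obs()
    Rc=Ro.from_euler('xyz',o["tool_rot"],degrees=True).as_matrix()
    return (Rc.T@(np.array(pos)-o["tool_pos"])).round(4), Ro.from_matrix(Rc.T@R(yaw)).as_rotvec().round(4)
E
python3 - <<'E'
from h import *
o=telemetry.get_obs();Rc=Ro.from_euler('xyz',o["tool_rot"],degrees=True).as_matrix();print(Rc.round(3), o['tool_pos'])
d=vision.read_camera("top");s=vision.read_camera("side");im=d["pixels"];np.save('top.npy',im)
def blobs(img,mask,lo):
    n,l,st,c=cv2.connectedComponentsWithStats(mask.astype(np.uint8));return [(c[i],st[i]) for i in range(1,n) if st[i][4]>lo]
# bottle cap: bright low-sat ring -> min enclosing circle ; window by color within
hsv=cv2.cvtColor(im,cv2.COLOR_RGB2HSV)
for n,(u,v) in dict(straw=(318,190),amber=(390,202),russet=(458,183),black=(253,181)).items():
    print(n,im[v,u],hsv[v,u],'ring',im[v,u-12],im[v,u+12])
for n,(u,v) in dict(m1=(226,278),m4=(365,258),rail=(300,285),wt=(203,283),bt=(396,254)).items(): print(n,im[v,u],hsv[v,u])
cv2.imwrite('pics/crop.png',cv2.resize(im[150:320,160:480,::-1],None,fx=2.5,fy=2.5,interpolation=cv2.INTER_NEAREST))
E
```

```text
[[-0.001  0.897  0.443]
 [ 0.001  0.443 -0.897]
 [-1.    -0.    -0.002]] [ 0.28760585 -0.58237976  0.22958695]
straw [156 160  84] [ 32 121 160] ring [155 163 166] [156 162 168]
amber [162 119   0] [ 22 255 162] ring [128 133 136] [156 163 169]
russet [108  14   0] [  4 255 108] ring [138 143 144] [156 165 169]
black [35 35 31] [30 29 35] ring [158 162 165] [81 83 81]
m1 [133 160 165] [ 95  49 165]
m4 [129 162 168] [ 95  59 168]
rail [87 96 97] [93 26 97]
wt [155 162 165] [ 99  15 165]
bt [24 25 18] [34 71 25]
```

View pics/crop.png

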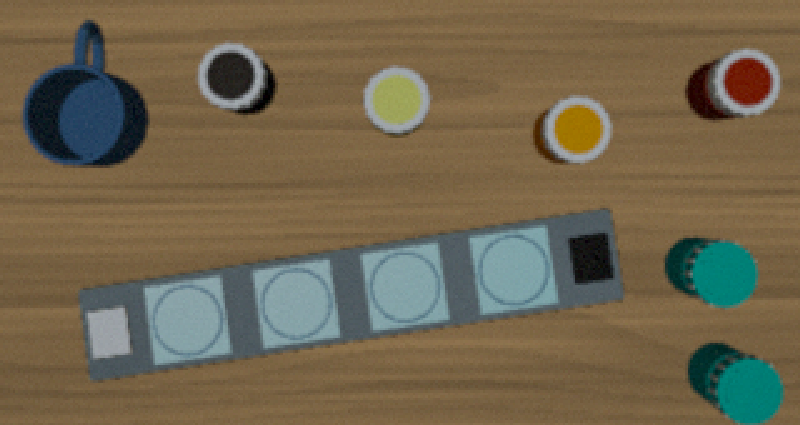

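The crop shows the four wanted bottles by their windows in the top image: black (253,181), straw (318,190), amber (390,202), red-brown (458,183). The look-alikes are pink (382,129) and turquoise (383,85), (447,259) and (457,304). The white tile is at the left end, (203,283), and the black tile at (396,254).

```bash
cat > meas.py <<'E'
from h import *
def caps(d,seeds):
    hsv=cv2.cvtColor(d["pixels"],cv2.COLOR_RGB2HSV);out={}
    m=((hsv[...,1]<40)&(hsv[...,2]>105)).astype(np.uint8)
    for n,(u,v) in seeds.items():
        roi=np.zeros_like(m);cv2.circle(roi,(int(u),int(v)),19,1,-1)
        pts=cv2.findNonZero(m*roi)
        (c,r)=cv2.minEnclosingCircle(cv2.convexHull(pts)); 
        mm=cv2.fillPoly(np.zeros_like(m),[cv2.convexHull(pts)],1);M=cv2.moments(mm,True)
        out[n]=(c,r,(M['m10']/M['m00'],M['m01']/M['m00']))
    return out
def marks(d):
    hsv=cv2.cvtColor(d["pixels"],cv2.COLOR_RGB2HSV)
    m=((abs(hsv[...,0].astype(int)-95)<8)&(hsv[...,1]>38)&(hsv[...,1]<110)&(hsv[...,2]>95)).astype(np.uint8)
    m=cv2.morphologyEx(m,cv2.MORPH_CLOSE,np.ones((3,3)))
    r=[]
    for c in cv2.findContours(m,cv2.RETR_EXTERNAL,cv2.CHAIN_APPROX_NONE)[0]:
        if cv2.contourArea(c)>500: r.append(cv2.minAreaRect(c))
    return sorted(r)
E
python3 - <<'E'
from meas import *
d=vision.read_camera("top")
C=caps(d,dict(straw=(318,190),amber=(390,202),russet=(458,183),black=(253,181)))
for n,(c,r,m) in C.items(): print(n,np.round(c,1),round(r,2),np.round(m,1),ray(d,*c,.094).round(4),ray(d,*m,.094).round(4))
P=[]
for (c,sz,a) in marks(d):
    p=ray(d,*c,.012);P.append(p);print('mark',np.round(c,1),np.round(sz,1),round(a,1),p.round(4))
P=np.array(P);print(np.linalg.norm(np.diff(P,axis=0),axis=1)); 
v=P[-1]-P[0];print('row dir deg',np.degrees(np.arctan2(v[1],v[0])))
print('mug',ray(d,190,195,.085))
# side check
s=vision.read_camera("side")
for n,(c,r,m) in C.items(): print(n,proj(s,ray(d,*c,.094)).round(1))
for p in P: print(proj(s,p).round(1))
im=s["pixels"].copy()
for n,(c,r,m) in C.items(): cv2.drawMarker(im,tuple(int(x) for x in proj(s,ray(d,*c,.094)).round()),(255,0,255),0,5)
for p in P: cv2.drawMarker(im,tuple(int(x) for x in proj(s,p).round()),(255,0,0),0,5)
cv2.imwrite('pics/side1.png',cv2.resize(im[110:310,220:420,::-1],None,fx=3,fy=3,interpolation=0))
E
```

```text
straw [317.8 189.4] 13.45 [318.  189.4] [ 0.6273 -0.0013  0.094 ] [ 0.6274 -0.0016  0.094 ]
amber [390.6 201.2] 13.48 [390.6 201.1] [ 0.6048 -0.1303  0.094 ] [ 0.6049 -0.1304  0.094 ]
russet [458.3 182.4] 13.47 [458.2 182.2] [ 0.6366 -0.2513  0.094 ] [ 0.637  -0.2512  0.094 ]
black [251.8 179.8] 13.44 [251.8 179.7] [0.6461 0.1163 0.094 ] [0.6461 0.1162 0.094 ]
mark [306.7 266.3] [ 34.7 199.5] 81.2 [0.4844 0.0225 0.012 ]
[]
row dir deg 0.0
mug [0.62084337 0.22896806 0.085     ]
straw [303.4 178.8]
amber [329.4 154.3]
russet [332.7 131.6]
black [276.3 205.1]
[355.7 223.4]
```

View pics/side1.png

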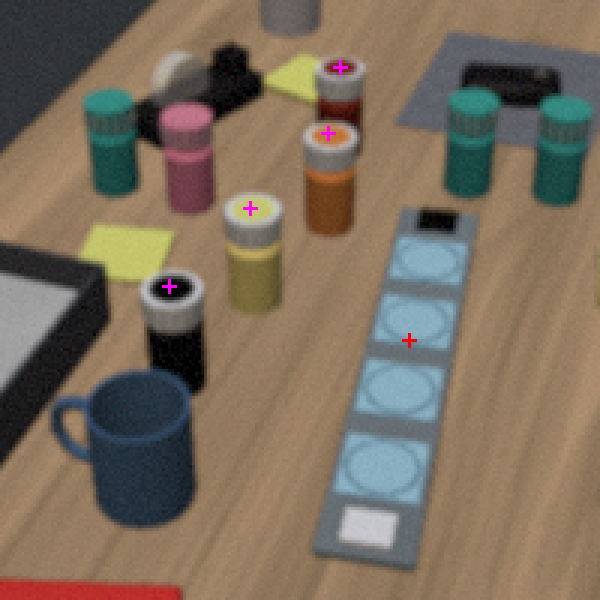

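The caps measured from the top view land on the cap centres in the side view. The marks merged with the rail in the mask, so I'll tighten it.

```bash
sed -i 's/hsv\[...,2\]>95)/hsv[...,2]>125)/; s/,1\]>38)/,1]>30)/' meas.py; sed -i 's/MORPH_CLOSE,np.ones((3,3))/MORPH_CLOSE,np.ones((3,3))/' meas.py
python3 - <<'E'
from meas import *
d=vision.read_camera("top");P=[]
for (c,sz,a) in marks(d):
    p=ray(d,*c,.012);P.append(p);print('mark',np.round(c,1),np.round(sz,1),round(a,1),p.round(4))
P=np.array(P);print(np.linalg.norm(np.diff(P,axis=0),axis=1)); 
v=P[-1]-P[0];print('row dir deg',np.degrees(np.arctan2(v[1],v[0])))
s=vision.read_camera("side");print([proj(s,p).round(1).tolist() for p in P])
hs=cv2.cvtColor(s["pixels"],cv2.COLOR_RGB2HSV);print([r[0] for r in marks(s)])
yaw=-90-0
for nm,p,z in(("above black",(.6461,.1163),.2),):
  for y in(-8,8): print(nm,y,plan([*p,z],y))
E
```

```text
mark [234.4 277.6] [31.8 31.3] 81.9 [0.4645 0.1623 0.012 ]
mark [278.  270.8] [31.8 31.8] 81.5 [0.4764 0.078  0.012 ]
mark [321.4 264.2] [31.8 31.7] 81.5 [ 0.4882 -0.006   0.012 ]
mark [364.8 257.5] [31.9 31.7] 80.5 [ 0.4999 -0.0902  0.012 ]
[0.08513686 0.08486275 0.08498114]
row dir deg -82.00235154815468
[[346.4, 264.9], [352.3, 238.8], [357.5, 216.0], [362.1, 195.8]]
[(346.689208984375, 265.3648681640625)]
above black -8 (array([ 0.0305,  0.6308, -0.4681]), array([-9.723e-01, -2.000e-04, -1.000e-04]))
above black 8 (array([ 0.0305,  0.6308, -0.4681]), array([-1.2516e+00, -2.0000e-04, -1.0000e-04]))
```

```bash
python3 -c "
from h import *
print(plan([.6366,-.2513,.2],8))"
```

```text
(array([ 0.0304,  0.4595, -0.1427]), array([-1.2516e+00, -2.0000e-04, -1.0000e-04]))
```

Emit:
drive_tool(offset=[[0.03,0.4595,-0.1427],[0.03,0.4595,-0.1427],[0.03,0.4595,-0.1427],[0.03,0.4595,-0.1427],[0.03,0.4595,-0.1427],[0.03,0.4595,-0.1427],[0.03,0.4595,-0.1427],[0.03,0.4595,-0.1427],[0.03,0.4595,-0.1427],[0.03,0.4595,-0.1427]], angular=[[-1.2516,0,0],[-1.2516,0,0],[-1.2516,0,0],[-1.2516,0,0],[-1.2516,0,0],[-1.2516,0,0],[-1.2516,0,0],[-1.2516,0,0],[-1.2516,0,0],[-1.2516,0,0]], fingers=-1, squeeze=20)

```text
time_s: 1.65
tool_pos: [0.6361, -0.2521, 0.2002]
tool_rot: [-156.0, 89.9, -148.0]
force: [-0.9, -1.0, 0.2]
grip_width: 0.0868
```

```bash
python3 -c "
from h import *
print(plan([.6366,-.2513,.044],8));print(telemetry.get_obs()['qpos'].round(1))"
```

```text
(array([0.1562, 0.0008, 0.0007]), array([-0.0005, -0.0011,  0.0005]))
[ 37.8  25.4 -25.5  79.3  10.9  77.8  20.2]
```

Emit:
drive_tool(offset=[[0.04,0.0008,0.0007],[0.08,0.0008,0.0007],[0.1,0.0008,0.0007],[0.12,0.0008,0.0007],[0.135,0.0008,0.0007],[0.148,0.0008,0.0007],[0.156,0.0008,0.0007],[0.156,0.0008,0.0007],[0.156,0.0008,0.0007]], angular=[[0,0,0],[0,0,0],[0,0,0],[0,0,0],[0,0,0],[0,0,0],[0,0,0],[0,0,0],[0,0,0]])

```text
time_s: 2.78
tool_pos: [0.6371, -0.2514, 0.0449]
tool_rot: [-95.4, 89.9, -87.4]
force: [0.2, 0.6, 0.7]
grip_width: 0.087
```

Emit:
drive_tool(offset=[[0,0,0],[0,0,0],[0,0,0],[0,0,0],[0,0,0],[0,0,0]], angular=[[0,0,0],[0,0,0],[0,0,0],[0,0,0],[0,0,0],[0,0,0]], fingers=1)

```text
time_s: 3.52
tool_pos: [0.6371, -0.2514, 0.0448]
tool_rot: [-98.4, 89.9, -90.5]
force: [-0.4, 0.9, -0.9]
grip_width: 0.0461
```

```bash
python3 -c "
from h import *
o=telemetry.get_obs();print(o['tool_pos'],o['grip_width'],o['force'],o['qpos'].round(1));print(plan([.6366,-.2513,.2],8))
s=vision.read_camera('side')['pixels'];cv2.imwrite('pics/g1.png',cv2.resize(s[60:260,220:480,::-1],None,fx=3,fy=3))"
```

```text
[ 0.63706187 -0.25141756  0.04481794] 0.04613482934574574 [-0.44617656  0.89129307 -0.91739879] [ 36.9  32.5 -23.9  88.   14.3  62.6  17.7]
(array([-0.1552,  0.    , -0.0005]), array([-0.0004, -0.0001,  0.001 ]))
```

View pics/g1.png

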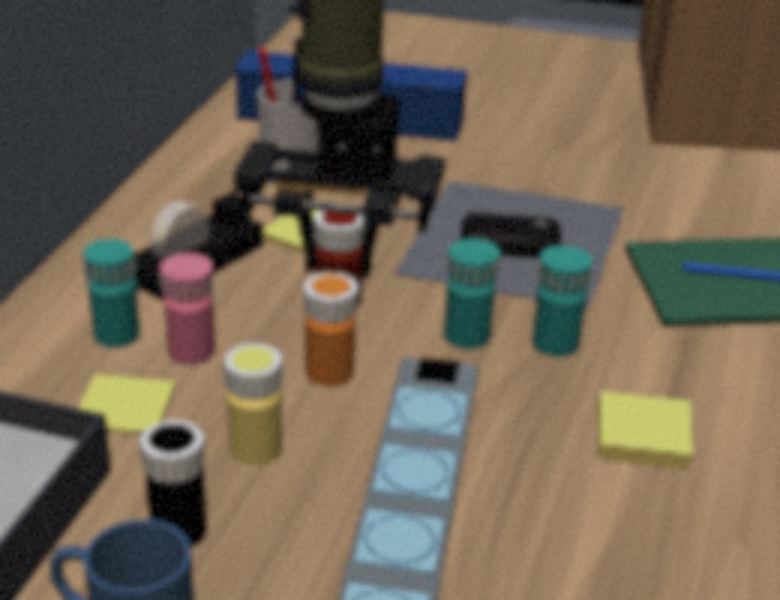

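The jaws closed at 46 mm, so they hold the red-brown bottle by its body. In the picture they straddle it and the neighbours are untouched. Next I lift it and carry it to mark 3.

Emit:
drive_tool(offset=[[-0.02,0,0],[-0.06,0,0],[-0.11,0,0],[-0.155,0,0],[-0.155,0.05,-0.02],[-0.155,0.1,-0.043],[-0.155,0.15,-0.065],[-0.155,0.2,-0.086],[-0.155,0.24,-0.103],[-0.155,0.2637,-0.1133]], angular=[[0,0,0],[0,0,0],[0,0,0],[0,0,0],[0,0,0],[0,0,0],[0,0,0],[0,0,0],[0,0,0],[0,0,0]])

```text
time_s: 4.82
tool_pos: [0.4876, -0.0037, 0.2009]
tool_rot: [-59.0, 89.8, -50.8]
force: [0.1, -1.0, -1.5]
grip_width: 0.0465
```

Emit:
drive_tool(offset=[[0,0,0],[0,0,0]], angular=[[0,0,0],[0,0,0]])

```text
time_s: 5.08
tool_pos: [0.4885, -0.0049, 0.2015]
tool_rot: [-49.8, 89.7, -41.8]
force: [0.2, 0.5, -1.6]
grip_width: 0.046
```

```bash
python3 -c "
from h import *
o=telemetry.get_obs();print(o['tool_pos'],o['grip_width'],o['qpos'].round(1));print(plan([.4882,-.006,.0575],8))
"
```

```text
[ 0.4884629  -0.00494852  0.20151498] 0.04597773948376295 [ 32.    0.9 -34.6 106.8   0.7  72.2   5.1]
(array([ 0.144 , -0.0005, -0.0008]), array([0.0009, 0.0028, 0.0034]))
```

Emit:
drive_tool(offset=[[0.04,-0.0005,-0.0008],[0.08,-0.0005,-0.0008],[0.1,-0.0005,-0.0008],[0.12,-0.0005,-0.0008],[0.13,-0.0005,-0.0008],[0.137,-0.0005,-0.0008],[0.141,-0.0005,-0.0008],[0.144,-0.0005,-0.0008],[0.144,-0.0005,-0.0008],[0.1445,-0.0005,-0.0008]], angular=[[0,0.0028,0.0034],[0,0.0028,0.0034],[0,0.0028,0.0034],[0,0.0028,0.0034],[0,0.0028,0.0034],[0,0.0028,0.0034],[0,0.0028,0.0034],[0,0.0028,0.0034],[0,0.0028,0.0034],[0,0.0028,0.0034]])

```text
time_s: 6.32
tool_pos: [0.4885, -0.006, 0.0573]
tool_rot: [-20.6, 90.0, -12.5]
force: [0.2, -0.4, -2.2]
grip_width: 0.0463
```

```bash
python3 -c "
from h import *
o=telemetry.get_obs();print(o['tool_pos'],o['grip_width'],o['force']);print(plan([.4882,-.006,.0566],8))
"
```

```text
[ 0.48847751 -0.00598552  0.05733779] 0.04633145586067165 [ 0.16824021 -0.43370867 -2.23562859]
(array([ 0.0007,  0.    , -0.0003]), array([0.001 , 0.0007, 0.0003]))
```

Half a millimetre above the card by the numbers. I lower the last bit, release, then retreat.

Emit:
drive_tool(offset=[[0.0006,0,0],[0.0006,0,0]], angular=[[0,0,0],[0,0,0]])

```text
time_s: 6.58
tool_pos: [0.4886, -0.006, 0.0569]
tool_rot: [-24.4, 89.9, -16.4]
force: [-0.0, 0.3, -0.2]
grip_width: 0.0464
```

Emit:
drive_tool(offset=[[0,0,0],[0,0,0],[0,0,0],[0,0,0],[-0.02,0,0],[-0.05,0,0],[-0.09,0,0],[-0.14,0,0]], angular=[[0,0,0],[0,0,0],[0,0,0],[0,0,0],[0,0,0],[0,0,0],[0,0,0],[0,0,0]], fingers=-1)

```text
time_s: 7.58
tool_pos: [0.4876, -0.0059, 0.1975]
tool_rot: [171.1, 90.0, 179.2]
force: [2.5, -0.1, -0.4]
grip_width: 0.0871
```

```bash
python3 -c "
from h import *
o=telemetry.get_obs();print(o['tool_pos'],o['grip_width'],o['force']);print(plan([.6048,-.1303,.2],8))
s=vision.read_camera('side')['pixels'];cv2.imwrite('pics/g2.png',cv2.resize(s[60:260,220:480,::-1],None,fx=3,fy=3))
"
```

```text
[ 0.48764598 -0.00592438  0.19746859] 0.08710890111059909 [ 2.53167373 -0.10333084 -0.41029758]
(array([-0.0026, -0.1396,  0.0985]), array([ 0.0011, -0.0007, -0.0001]))
```

View pics/g2.png

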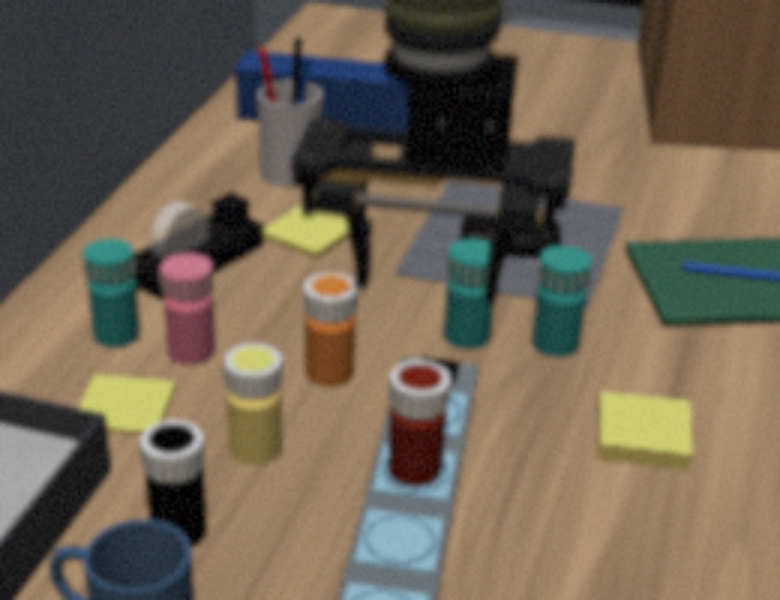

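The red-brown bottle stands upright on the third mark. Next is amber.

Emit:
drive_tool(offset=[[-0.0026,-0.05,0.035],[-0.0026,-0.1,0.07],[-0.0026,-0.1396,0.0985],[-0.0026,-0.1396,0.0985],[-0.0026,-0.1396,0.0985],[-0.0026,-0.1396,0.0985]], angular=[[0,0,0],[0,0,0],[0,0,0],[0,0,0],[0,0,0],[0,0,0]])

```text
time_s: 8.38
tool_pos: [0.6085, -0.1284, 0.2091]
tool_rot: [-17.4, 89.4, -9.2]
force: [-0.0, 0.1, -0.6]
grip_width: 0.0872
```

```bash
python3 -c "
from h import *
print(plan([.6048,-.1303,.0445],8))
"
```

```text
(array([ 0.1646, -0.0008, -0.0056]), array([0.0035, 0.0103, 0.0032]))
```

Emit:
drive_tool(offset=[[0.04,-0.0008,-0.0056],[0.08,-0.0008,-0.0056],[0.1,-0.0008,-0.0056],[0.12,-0.0008,-0.0056],[0.14,-0.0008,-0.0056],[0.155,-0.0008,-0.0056],[0.1646,-0.0008,-0.0056],[0.1646,-0.0008,-0.0056],[0.1646,-0.0008,-0.0056]], angular=[[0.0035,0.0103,0.0032],[0.0035,0.0103,0.0032],[0.0035,0.0103,0.0032],[0.0035,0.0103,0.0032],[0.0035,0.0103,0.0032],[0.0035,0.0103,0.0032],[0.0035,0.0103,0.0032],[0.0035,0.0103,0.0032],[0.0035,0.0103,0.0032]])

```text
time_s: 9.5
tool_pos: [0.6054, -0.1304, 0.0451]
tool_rot: [-19.3, 89.9, -11.2]
force: [-0.5, 0.6, 0.6]
grip_width: 0.0871
```

```bash
python3 -c "
from h import *
o=telemetry.get_obs();print(o['qpos'].round(1));print(plan([.6048,-.1303,.0445],8))
"
```

```text
[ 32.6  26.1 -28.4  98.1  14.1  59.3   7.4]
(array([ 0.0006,  0.0001, -0.0006]), array([0.    , 0.0011, 0.0004]))
```

Emit:
drive_tool(offset=[[0,0,0],[0,0,0],[0,0,0],[0,0,0],[0,0,0],[0,0,0]], angular=[[0,0,0],[0,0,0],[0,0,0],[0,0,0],[0,0,0],[0,0,0]], fingers=1)

```text
time_s: 10.25
tool_pos: [0.6053, -0.1304, 0.0451]
tool_rot: [-22.9, 89.9, -14.9]
force: [0.1, 0.4, -0.1]
grip_width: 0.0464
```

```bash
python3 -c "
from h import *
print(plan([.4764,.078,.2],8))
"
```

```text
(array([-0.1551,  0.2242, -0.0985]), array([-0.    ,  0.0009,  0.0004]))
```

Emit:
drive_tool(offset=[[-0.02,0,0],[-0.06,0,0],[-0.11,0,0],[-0.155,0,0],[-0.155,0.045,-0.02],[-0.155,0.09,-0.04],[-0.155,0.135,-0.06],[-0.155,0.18,-0.08],[-0.155,0.21,-0.092],[-0.155,0.2242,-0.0985]], angular=[[0,0,0],[0,0,0],[0,0,0],[0,0,0],[0,0,0],[0,0,0],[0,0,0],[0,0,0],[0,0,0],[0,0,0]])

```text
time_s: 11.5
tool_pos: [0.4757, 0.0799, 0.2011]
tool_rot: [-29.3, 89.8, -21.2]
force: [0.2, -0.4, -1.9]
grip_width: 0.0465
```

Emit:
drive_tool(offset=[[0,0,0],[0,0,0]], angular=[[0,0,0],[0,0,0]])

```text
time_s: 11.75
tool_pos: [0.4765, 0.0787, 0.2015]
tool_rot: [-30.2, 89.8, -22.1]
force: [0.1, 0.1, -1.5]
grip_width: 0.0461
```

```bash
python3 -c "
from h import *
o=telemetry.get_obs();print(o['tool_pos'],o['grip_width'],o['qpos'].round(1));print(plan([.4764,.078,.0573],8))
"
```

```text
[0.47650217 0.07865703 0.20147558] 0.046111764526591145 [ 27.1   0.3 -39.4 107.3   0.3  72.2  -4.3]
(array([ 0.1442, -0.0004, -0.0007]), array([0.0014, 0.0032, 0.0019]))
```

Emit:
drive_tool(offset=[[0.04,-0.0004,-0.0005],[0.08,-0.0004,-0.0005],[0.1,-0.0004,-0.0005],[0.12,-0.0004,-0.0005],[0.13,-0.0004,-0.0005],[0.137,-0.0004,-0.0005],[0.141,-0.0004,-0.0005],[0.1435,-0.0004,-0.0005],[0.144,-0.0004,-0.0005],[0.144,-0.0004,-0.0005]], angular=[[0.0014,0.0032,0.0019],[0.0014,0.0032,0.0019],[0.0014,0.0032,0.0019],[0.0014,0.0032,0.0019],[0.0014,0.0032,0.0019],[0.0014,0.0032,0.0019],[0.0014,0.0032,0.0019],[0.0014,0.0032,0.0019],[0.0014,0.0032,0.0019],[0.0014,0.0032,0.0019]])

```text
time_s: 13.0
tool_pos: [0.4768, 0.078, 0.0578]
tool_rot: [-16.2, 90.0, -8.2]
force: [0.3, 0.1, -1.7]
grip_width: 0.0462
```

Emit:
drive_tool(offset=[[0.0006,0,0],[0.0006,0,0]], angular=[[0,0,0],[0,0,0]])

```text
time_s: 13.25
tool_pos: [0.4769, 0.0781, 0.0573]
tool_rot: [-16.5, 89.9, -8.5]
force: [1.1, 0.2, -1.2]
grip_width: 0.0461
```

Within 0.2 mm of the card, so I release. Straw is next.

Emit:
drive_tool(offset=[[0.0004,0,0],[0.0004,0,0],[0.0004,0,0],[0.0004,0,0],[-0.02,0,0],[-0.05,0,0],[-0.09,0,0],[-0.14,0,0],[-0.145,0,0]], angular=[[0,0,0],[0,0,0],[0,0,0],[0,0,0],[0,0,0],[0,0,0],[0,0,0],[0,0,0],[0,0,0]], fingers=-1)

```text
time_s: 14.38
tool_pos: [0.4791, 0.0786, 0.2061]
tool_rot: [-11.0, 89.5, -3.0]
force: [-0.6, 0.2, 0.3]
grip_width: 0.0871
```

```bash
python3 -c "
from h import *
print(plan([.6273,-.0013,.2],8))
"
```

```text
(array([ 0.0073, -0.0998,  0.1356]), array([0.0001, 0.008 , 0.0016]))
```

Emit:
drive_tool(offset=[[0.0073,-0.036,0.05],[0.0073,-0.07,0.1],[0.0073,-0.0998,0.1356],[0.0073,-0.0998,0.1356],[0.0073,-0.0998,0.1356],[0.0073,-0.0998,0.1356]], angular=[[0,0.008,0.0016],[0,0.008,0.0016],[0,0.008,0.0016],[0,0.008,0.0016],[0,0.008,0.0016],[0,0.008,0.0016]])

```text
time_s: 15.12
tool_pos: [0.6263, 0.0001, 0.2]
tool_rot: [179.5, 90.0, -172.4]
force: [0.1, 0.3, -0.0]
grip_width: 0.0869
```

```bash
python3 -c "
from h import *
print(plan([.6273,-.0013,.0443],8))
d=vision.read_camera('top')['pixels'];cv2.imwrite('pics/t3.png',d[:,:,::-1])
"
```

```text
(array([ 0.1557, -0.0015,  0.0008]), array([ 0.0022, -0.0005, -0.    ]))
```

View pics/t3.png

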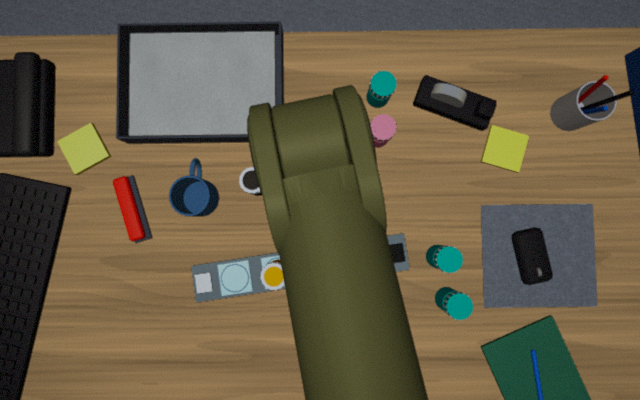

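Amber stands on the second mark (274,277). The arm hides the straw bottle. I descend on it.

Emit:
drive_tool(offset=[[0.04,-0.0013,0.0006],[0.08,-0.0013,0.0006],[0.1,-0.0013,0.0006],[0.12,-0.0013,0.0006],[0.135,-0.0013,0.0006],[0.148,-0.0013,0.0006],[0.1557,-0.0013,0.0006],[0.1557,-0.0013,0.0006],[0.1557,-0.0013,0.0006]], angular=[[0.002,0,0],[0.002,0,0],[0.002,0,0],[0.002,0,0],[0.002,0,0],[0.002,0,0],[0.002,0,0],[0.002,0,0],[0.002,0,0]])

```text
time_s: 16.3
tool_pos: [0.6278, -0.0013, 0.0452]
tool_rot: [-25.7, 89.9, -17.7]
force: [0.4, 0.2, 0.5]
grip_width: 0.087
```

Emit:
drive_tool(offset=[[0,0,0],[0,0,0],[0,0,0],[0,0,0],[0,0,0],[0,0,0]], angular=[[0,0,0],[0,0,0],[0,0,0],[0,0,0],[0,0,0],[0,0,0]], fingers=1)

```text
time_s: 17.05
tool_pos: [0.6277, -0.0013, 0.0452]
tool_rot: [-31.0, 89.9, -23.0]
force: [-0.1, 0.2, 0.2]
grip_width: 0.0466
```

```bash
python3 -c "
from h import *
o=telemetry.get_obs();print(o['qpos'].round(1));print(plan([.4645,.1623,.2],8))
"
```

```text
[ 24.6  28.3 -34.   96.7  17.8  60.4  -7.1]
(array([-0.155 ,  0.1847, -0.1387]), array([-0.    ,  0.0008,  0.0005]))
```

Emit:
drive_tool(offset=[[-0.02,0,0],[-0.06,0,0],[-0.11,0,0],[-0.155,0,0],[-0.155,0.04,-0.03],[-0.155,0.08,-0.06],[-0.155,0.12,-0.09],[-0.155,0.155,-0.116],[-0.155,0.175,-0.131],[-0.155,0.1847,-0.1387]], angular=[[0,0,0],[0,0,0],[0,0,0],[0,0,0],[0,0,0],[0,0,0],[0,0,0],[0,0,0],[0,0,0],[0,0,0]])

```text
time_s: 18.3
tool_pos: [0.4643, 0.1631, 0.2008]
tool_rot: [-29.5, 89.8, -21.5]
force: [0.8, -0.6, -1.0]
grip_width: 0.0463
```

Emit:
drive_tool(offset=[[0,0,0],[0,0,0]], angular=[[0,0,0],[0,0,0]])

```text
time_s: 18.55
tool_pos: [0.4653, 0.1618, 0.2009]
tool_rot: [-24.8, 89.8, -16.9]
force: [0.2, -0.6, -0.9]
grip_width: 0.0462
```

```bash
python3 -c "
from h import *
o=telemetry.get_obs();print(o['tool_pos'],o['grip_width'],o['qpos'].round(1));print(plan([.4643,.1623,.0573],8))
"
```

```text
[0.46534068 0.16184423 0.20087268] 0.046168145575828136 [ 22.1   2.2 -44.9 106.    1.8  72.3 -15.4]
(array([ 0.1436,  0.0008, -0.0014]), array([-0.0009,  0.0029,  0.0013]))
```

Emit:
drive_tool(offset=[[0.04,0.0006,-0.001],[0.08,0.0006,-0.001],[0.1,0.0006,-0.001],[0.12,0.0006,-0.001],[0.13,0.0006,-0.001],[0.137,0.0006,-0.001],[0.1405,0.0006,-0.001],[0.143,0.0006,-0.001],[0.1435,0.0006,-0.001],[0.1435,0.0006,-0.001]], angular=[[0,0.003,0.0013],[0,0.003,0.0013],[0,0.003,0.0013],[0,0.003,0.0013],[0,0.003,0.0013],[0,0.003,0.0013],[0,0.003,0.0013],[0,0.003,0.0013],[0,0.003,0.0013],[0,0.003,0.0013]])

```text
time_s: 19.8
tool_pos: [0.4649, 0.1622, 0.0577]
tool_rot: [-19.2, 90.0, -11.2]
force: [0.4, -0.0, -1.4]
grip_width: 0.0461
```

Emit:
drive_tool(offset=[[0.0006,0,0],[0.0006,0,0]], angular=[[0,0,0],[0,0,0]])

```text
time_s: 20.05
tool_pos: [0.465, 0.1623, 0.0572]
tool_rot: [-15.6, 90.0, -7.7]
force: [-0.2, 0.0, -1.2]
grip_width: 0.0465
```

Emit:
drive_tool(offset=[[0.0004,0,0],[0.0004,0,0],[0.0004,0,0],[0.0004,0,0],[-0.02,0,0],[-0.05,0,0],[-0.09,0,0],[-0.14,0,0],[-0.145,0,0]], angular=[[0,0,0],[0,0,0],[0,0,0],[0,0,0],[0,0,0],[0,0,0],[0,0,0],[0,0,0],[0,0,0]], fingers=-1)

```text
time_s: 21.18
tool_pos: [0.4671, 0.1632, 0.2059]
tool_rot: [-3.1, 89.6, 4.9]
force: [-0.5, -0.6, -0.4]
grip_width: 0.0869
```

```bash
python3 -c "
from h import *
print(plan([.6461,.1163,.2],8))
"
```

```text
(array([ 0.0072, -0.0712,  0.1708]), array([-0.0008,  0.0078,  0.0004]))
```

Emit:
drive_tool(offset=[[0.0072,-0.02,0.05],[0.0072,-0.04,0.1],[0.0072,-0.06,0.145],[0.0072,-0.0712,0.1708],[0.0072,-0.0712,0.1708],[0.0072,-0.0712,0.1708],[0.0072,-0.0712,0.1708]], angular=[[0,0.0078,0],[0,0.0078,0],[0,0.0078,0],[0,0.0078,0],[0,0.0078,0],[0,0.0078,0],[0,0.0078,0]])

```text
time_s: 22.05
tool_pos: [0.645, 0.1172, 0.2001]
tool_rot: [-119.4, 90.0, -111.4]
force: [0.2, -0.3, 0.7]
grip_width: 0.0871
```

```bash
python3 -c "
from h import *
print(plan([.6461,.1163,.0443],8))
d=vision.read_camera('side')['pixels'];cv2.imwrite('pics/s4.png',d[:,:,::-1])
"
```

```text
(array([ 0.1558, -0.0009,  0.001 ]), array([ 0.0008, -0.0004,  0.0007]))
```

View pics/s4.png

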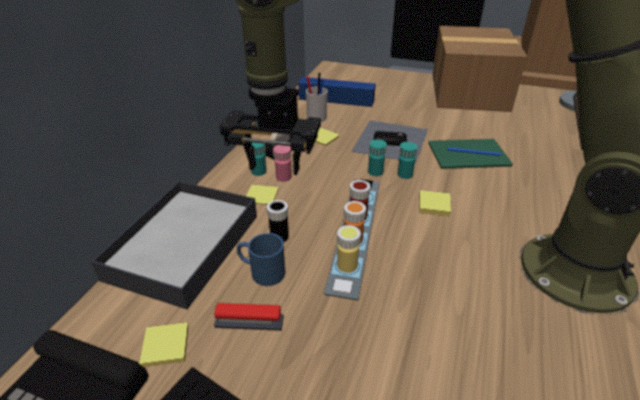

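Three bottles stand in order on the rail (straw 348,248; amber 355,218; red-brown 360,192). The black one (278,221) is untouched. I descend on it.

Emit:
drive_tool(offset=[[0.04,-0.0008,0.0008],[0.08,-0.0008,0.0008],[0.1,-0.0008,0.0008],[0.12,-0.0008,0.0008],[0.135,-0.0008,0.0008],[0.148,-0.0008,0.0008],[0.1558,-0.0008,0.0008],[0.1558,-0.0008,0.0008],[0.1558,-0.0008,0.0008]], angular=[[0.0008,0,0],[0.0008,0,0],[0.0008,0,0],[0.0008,0,0],[0.0008,0,0],[0.0008,0,0],[0.0008,0,0],[0.0008,0,0],[0.0008,0,0]])

```text
time_s: 23.22
tool_pos: [0.6467, 0.1164, 0.0451]
tool_rot: [-35.0, 89.9, -27.0]
force: [-0.1, -0.1, 0.6]
grip_width: 0.0872
```

Emit:
drive_tool(offset=[[0,0,0],[0,0,0],[0,0,0],[0,0,0],[0,0,0],[0,0,0]], angular=[[0,0,0],[0,0,0],[0,0,0],[0,0,0],[0,0,0],[0,0,0]], fingers=1)

```text
time_s: 23.98
tool_pos: [0.6465, 0.1164, 0.0451]
tool_rot: [-46.2, 89.9, -38.2]
force: [-0.9, -0.0, -0.2]
grip_width: 0.0463
```

```bash
python3 -c "
from h import *
o=telemetry.get_obs();print(o['qpos'].round(1));print(plan([.4999,-.0902,.22],8))
"
```

```text
[ 16.4  32.8 -38.3  92.1  22.2  62.9 -19.8]
(array([-0.1749, -0.1843, -0.1737]), array([-0.0003,  0.0008,  0.0008]))
```

Emit:
drive_tool(offset=[[-0.02,0,0],[-0.06,0,0],[-0.12,0,0],[-0.1749,0,0],[-0.1749,-0.04,-0.037],[-0.1749,-0.08,-0.075],[-0.1749,-0.12,-0.112],[-0.1749,-0.155,-0.146],[-0.1749,-0.175,-0.165],[-0.1749,-0.1843,-0.1737]], angular=[[0,0,0],[0,0,0],[0,0,0],[0,0,0],[0,0,0],[0,0,0],[0,0,0],[0,0,0],[0,0,0],[0,0,0]])

```text
time_s: 25.22
tool_pos: [0.4994, -0.0914, 0.2211]
tool_rot: [-53.1, 89.8, -45.2]
force: [-0.2, 0.1, -2.2]
grip_width: 0.0463
```

Emit:
drive_tool(offset=[[0,0,0],[0,0,0]], angular=[[0,0,0],[0,0,0]])

```text
time_s: 25.48
tool_pos: [0.5002, -0.0899, 0.2216]
tool_rot: [-34.6, 89.8, -26.6]
force: [-0.4, 0.3, -1.6]
grip_width: 0.0463
```

```bash
python3 -c "
from h import *
o=telemetry.get_obs();print(o['tool_pos'],o['grip_width'],o['qpos'].round(1));print(plan([.4997,-.0902,.0573],8))
"
```

```text
[ 0.50020095 -0.08993679  0.22161757] 0.04633754407424655 [ 44.4   3.1 -38.2 102.7   2.1  74.7  13.7]
(array([ 0.1643,  0.0002, -0.001 ]), array([-0.0001,  0.003 ,  0.0021]))
```

Emit:
drive_tool(offset=[[0.05,0,-0.001],[0.09,0,-0.001],[0.12,0,-0.001],[0.14,0,-0.001],[0.15,0,-0.001],[0.157,0,-0.001],[0.161,0,-0.001],[0.1637,0,-0.001],[0.1642,0,-0.001],[0.1642,0,-0.001]], angular=[[0,0.003,0.002],[0,0.003,0.002],[0,0.003,0.002],[0,0.003,0.002],[0,0.003,0.002],[0,0.003,0.002],[0,0.003,0.002],[0,0.003,0.002],[0,0.003,0.002],[0,0.003,0.002]])

```text
time_s: 26.72
tool_pos: [0.4999, -0.0904, 0.0577]
tool_rot: [-39.4, 90.0, -31.4]
force: [-0.4, 0.0, -0.9]
grip_width: 0.046
```

Emit:
drive_tool(offset=[[0.0006,0,0],[0.0006,0,0]], angular=[[0,0,0],[0,0,0]])

```text
time_s: 26.98
tool_pos: [0.5, -0.0905, 0.0572]
tool_rot: [-38.5, 90.0, -30.5]
force: [-0.6, -0.1, -1.4]
grip_width: 0.047
```

Emit:
drive_tool(offset=[[0.0004,0,0],[0.0004,0,0],[0.0004,0,0],[0.0004,0,0],[-0.02,0,0],[-0.05,0,0],[-0.09,0,0],[-0.14,0,0],[-0.17,0,0]], angular=[[0,0,0],[0,0,0],[0,0,0],[0,0,0],[0,0,0],[0,0,0],[0,0,0],[0,0,0],[0,0,0]], fingers=-1)

```text
time_s: 28.1
tool_pos: [0.5007, -0.0904, 0.2299]
tool_rot: [-31.7, 89.8, -23.7]
force: [1.0, -0.2, -0.1]
grip_width: 0.0875
```

Emit:
drive_tool(offset=[[-0.02,-0.05,0],[-0.02,-0.1,0],[-0.02,-0.15,0],[-0.02,-0.2,0],[-0.02,-0.25,0],[-0.02,-0.3,0],[-0.02,-0.35,0],[-0.02,-0.38,0],[-0.02,-0.38,0],[-0.02,-0.38,0]], angular=[[0,0,0],[0,0,0],[0,0,0],[0,0,0],[0,0,0],[0,0,0],[0,0,0],[0,0,0],[0,0,0],[0,0,0]])

```text
time_s: 29.35
tool_pos: [0.5539, -0.4653, 0.2504]
tool_rot: [-9.7, 89.8, -1.6]
force: [-0.1, 0.5, -1.5]
grip_width: 0.0872
```

Run:
```python
from meas import *
d=vision.read_camera("top");s=vision.read_camera("side")
M=dict(straw=(.4645,.1623),amber=(.4764,.078),russet=(.4882,-.006),black=(.4999,-.0902))
C=caps(d,{n:proj(d,[*p,.106]) for n,p in M.items()})
for n,(c,r,m) in C.items():
    p=ray(d,*c,.106);print(n,np.round(c,1),round(r,1),p.round(4),'err mm',((p[:2]-M[n])*1e3).round(1))
a=cv2.resize(d["pixels"][150:310,160:480],None,fx=2,fy=2);b=cv2.resize(s["pixels"][130:290,220:420],None,fx=2,fy=2)
cv2.imwrite('pics/f1.png',a[:,:,::-1]);cv2.imwrite('pics/f2.png',s["pixels"][:,:,::-1])
```

```text
straw [222.1 282.8] 17.2 [0.466  0.1669 0.106 ] err mm [1.5 4.6]
amber [274.7 274.3] 16.6 [0.4795 0.0754 0.106 ] err mm [ 3.1 -2.6]
russet [322.1 267.1] 15.2 [ 0.491  -0.0072  0.106 ] err mm [ 2.8 -1.2]
black [369.9 261.6] 14.3 [ 0.4995 -0.0904  0.106 ] err mm [-0.4 -0.2]
```

View pics/f1.png

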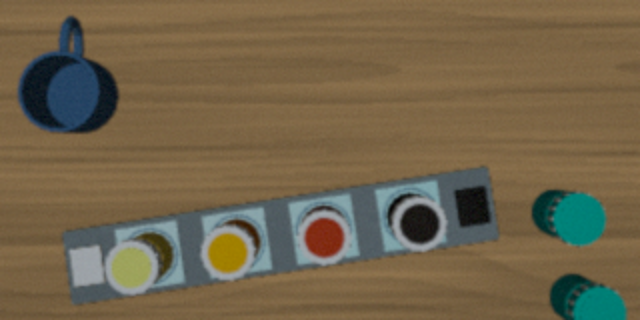

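View pics/f2.png

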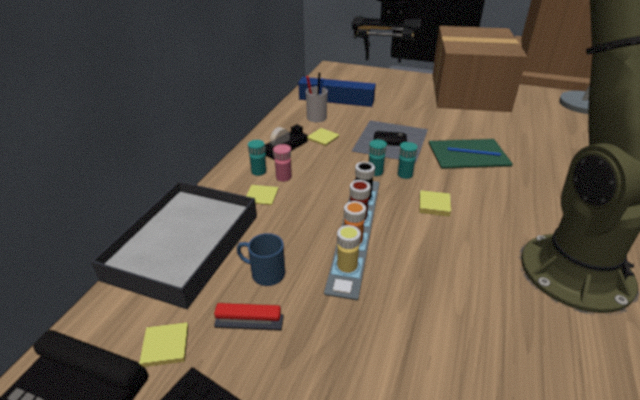

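The order is right, and all four stand upright with the mug unmoved. The cap mask picked up pale card (radii 15–17 px where 13.6 is right), so I'll re-measure from the coloured windows.

Run:
```python
from meas import *
d=vision.read_camera("top");hsv=cv2.cvtColor(d["pixels"],cv2.COLOR_RGB2HSV).astype(int);H,S,V=hsv[...,0],hsv[...,1],hsv[...,2]
M=dict(straw=(.4645,.1623),amber=(.4764,.078),russet=(.4882,-.006),black=(.4999,-.0902))
for n,p in M.items():
    u,v=proj(d,[*p,.106]);roi=np.zeros(V.shape,np.uint8);cv2.circle(roi,(int(round(u)),int(round(v))),12,1,-1)
    m={'straw':(S>75)&(V>130),'amber':(S>150)&(V>110),'russet':(S>150)&(V>75),'black':V<75}[n].astype(np.uint8)*roi
    k,l,st,c=cv2.connectedComponentsWithStats(m);i=1+st[1:,4].argmax();q=ray(d,*c[i],.106)
    print(n,c[i].round(1),'diam px',round((4*st[i,4]/np.pi)**.5,1),st[i,2:4],((q[:2]-M[n])*1e3).round(1),'mm')
o=telemetry.get_obs();print(o['time_s'],abs(o['joint_velocities']).max())
```

```text
straw [225.1 283.4] diam px 19.2 [19 20] [ 0.5 -0.6] mm
amber [273.3 276. ] diam px 19.0 [19 19] [ 0.2 -0.1] mm
russet [321.7 268.4] diam px 18.5 [18 19] [ 0.6 -0.5] mm
black [369.3 261.5] diam px 19.1 [19 20] [-0.3  0.8] mm
29.5 0.2552261549288437
```

All four are within about 1 mm of their marks, so I hand in.

```bash
python3 -c "
from cell import sign_off
print(sign_off())"
```

```text
the job is handed in; nothing more can be done
None
```

All four bottles are on the blue marks in shade order, and I handed the job in at about 29.5 s. Counting from the white tile they are straw, amber, red-brown and black. I gripped each by its body at 46 mm, carried it above the others and lowered it onto its card before releasing.

**Last checks:**
- **Position:** measured from the coloured windows in the top view, each bottle centre is within about 1 mm of its mark. The allowance is 13 mm.
- **Side view:** all four stand upright on the rail.
- **Mug and look-alikes:** by eye in the pictures, the mug and the pink and turquoise bottles are where they started.
- **Robot:** the gripper was open and clear of everything.

**A check that disagreed:** my first final measurement, using the cap outline, gave offsets of up to 5 mm. Its mask had picked up the pale card (circle radii were too large), so I replaced it with the window measurement.

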